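# Make up two air-sampling kits from the stock

## Task

Make up the two kits from the stock on the green mat: the blue tray needs one jar, one capsule filter and one desiccant cartridge, and the yellow tray needs one jar and two capsule filters. Each tray already holds one of its pieces, which counts, so do not add that one again: bring only what is missing. Stand every piece upright in a compartment of its own, and leave the spare pieces standing where they are.

Things in the scene. Friction and masses are not known exactly. Their poses are not given: they have to be found in the camera images.
- blue_tray: Fixed kit tray, blue walls, grey floor, 218 x 80 mm. Three compartments in a row along its x axis, centred at x = -71, 0, +71 mm, each 66 (x) by 70 mm (y) inside; floor 4 mm thick, walls and dividers 5 mm thick, tops 18 mm above the bench. Left or right of the stock mat, x axis within 0.25 rad of world x. One compartment is filled at the start. Origin: centre of its underside, z up.
- yellow_tray: Fixed kit tray, yellow walls, grey floor, 218 x 80 mm. Three compartments in a row along its x axis, centred at x = -71, 0, +71 mm, each 66 (x) by 70 mm (y) inside; floor 4 mm thick, walls and dividers 5 mm thick, tops 18 mm above the bench. Left or right of the stock mat, x axis within 0.25 rad of world x. One compartment is filled at the start. Origin: centre of its underside, z up.
- jar_1: One of three identical sample jars, loose, 77-154 g, 71 mm high: amber glass body 42 mm in diameter up to height 48 mm, blue cap 40 mm in diameter above 52 mm, small white dot on top. Origin: centre of underside; z = its axis, up. Stands in a tray or on the green mat (4 mm thick), stock there in two rows about 130 mm apart in x, neighbours in a row about 100 mm apart in y.
- jar_2: One of three identical sample jars, loose, 77-154 g, 71 mm high: amber glass body 42 mm in diameter up to height 48 mm, blue cap 40 mm in diameter above 52 mm, small white dot on top. Origin: centre of underside; z = its axis, up. Stands in a tray or on the green mat (4 mm thick), stock there in two rows about 130 mm apart in x, neighbours in a row about 100 mm apart in y.
- jar_3: One of three identical sample jars, loose, 77-154 g, 71 mm high: amber glass body 42 mm in diameter up to height 48 mm, blue cap 40 mm in diameter above 52 mm, small white dot on top. Origin: centre of underside; z = its axis, up. Stands in a tray or on the green mat (4 mm thick), stock there in two rows about 130 mm apart in x, neighbours in a row about 100 mm apart in y.
- filter_1: One of three identical capsule filters, loose, 42-84 g: white plastic cylinder 44 mm in diameter and 52 mm high with two thin grey bands; on top a 28 mm collar to 58 mm and a 10 mm nipple to 70 mm height. Origin: centre of underside; z = its axis, up. Stands in a tray or on the green mat (4 mm thick), stock there in two rows about 130 mm apart in x, neighbours in a row about 100 mm apart in y.
- filter_2: One of three identical capsule filters, loose, 42-84 g: white plastic cylinder 44 mm in diameter and 52 mm high with two thin grey bands; on top a 28 mm collar to 58 mm and a 10 mm nipple to 70 mm height. Origin: centre of underside; z = its axis, up. Stands in a tray or on the green mat (4 mm thick), stock there in two rows about 130 mm apart in x, neighbours in a row about 100 mm apart in y.
- filter_3: One of three identical capsule filters, loose, 42-84 g: white plastic cylinder 44 mm in diameter and 52 mm high with two thin grey bands; on top a 28 mm collar to 58 mm and a 10 mm nipple to 70 mm height. Origin: centre of underside; z = its axis, up. Stands in a tray or on the green mat (4 mm thick), stock there in two rows about 130 mm apart in x, neighbours in a row about 100 mm apart in y.
- cartridge_1: One of two identical desiccant cartridges, loose, 63-126 g: orange plastic cylinder 40 mm in diameter, 68 mm high, with 12 mm high black end caps; an orange 30 mm dot, 2 mm thick, on the top cap. Origin: centre of underside; z = its axis, up. Stands in a tray or on the green mat (4 mm thick), stock there in two rows about 130 mm apart in x, neighbours in a row about 100 mm apart in y.
- cartridge_2: One of two identical desiccant cartridges, loose, 63-126 g: orange plastic cylinder 40 mm in diameter, 68 mm high, with 12 mm high black end caps; an orange 30 mm dot, 2 mm thick, on the top cap. Origin: centre of underside; z = its axis, up. Stands in a tray or on the green mat (4 mm thick), stock there in two rows about 130 mm apart in x, neighbours in a row about 100 mm apart in y.

How it is judged:
By the outcome, as a careful person would: the job done as asked, in the order asked, and still so for the second after the job is handed in, with the robot touching nothing.
It also fails if it takes over 99 s, if anything falls off the work surface, if the arm or the gripper's body presses on something with over 40 N, if the wrist force passes 120 N, or if a joint passes its speed limit or range.

## Robot

A 6-joint arm with a two-finger parallel gripper is mounted at the origin on the work surface. World frame = base frame: x ahead of the robot, y to its left, z up, the work surface at z = 0. Lengths are in m, angles in rad, forces in N, time in s.
With the tool pointing down it reaches from about 0.375 to 0.975 m from the base axis. Payload 3.8 kg.
Tool frame: the origin (TCP) lies at the very end of the fingers, on their centre line; the grasp point (between the pads) lies 19 mm behind it (bot.pinch_z is the distance from the TCP to the grasp point, in m); x points along the fingers, y is the direction in which the jaws open and shut, and the axes are right-handed (so a half turn about x gives the same grasp; the last joint's range is limited). The gripper opens to 85 mm and grips with 20 to 120 N. Pads are 22 mm wide; open, the fingers measure 114 mm over their backs; the gripper's body (76 mm by 85 mm) begins 54 mm behind the grasp point. The pads swing forward as they close: fully open they stand 13 mm farther back than shut.
Start: joints at [1.112, 0.264, 1.604, -0, 1.274, -0.037], TCP at [0.276, 0.616, 0.231] pointing down, gripper open.
Joint ranges: [-2.63, 2.63], [-0.94, 2.18], [0.31, 2.57], [-1.31, 4.45], [0, 2.66], [-2.55, 2.55]. Speed limits (rad/s): [2.57, 2.57, 3.14, 3.14, 3.14, 3.14].

## Interface

Orientations are given as a rotation vector (axis times angle).
In Python, from workcell import monitor, imaging, finish_job, bot gives the robot as it stands.
- The arm moves only by the tool jog_arm, never from a script. Its argument "rows" is a list of rows, each a list of 7 numbers: the shift along the tool's x, y, z in m, then the turn, a rotation vector about the tool's x, y, z in rad, then the opening in per cent of the stroke, from 0 (shut) to 100 (fully open). A call has 1 to 20 rows; each row is the pose to reach, as a shift and turn from the pose measured when the call began, along the tool's axes at that moment; what a row does not reach only later rows make up. A row lasts 1/10 s, in which the tool goes at most 50 mm and 8.59 degrees, less where a joint would pass 70% of its speed; a pose out of reach is approached as far as the arm can. A call with a gripper value outside its range is refused whole. The fingers move at their own pace and stop on an object; "force" is the grip in N (left out, the last holds). Time passes only in rows, so rows that repeat a pose let the fingers close. It gives the time, the measured TCP pose, the force and the opening at its end, in the units of the state.
- monitor.read_state(): the state, without advancing time (a new reading comes with each control period).
- imaging.read_camera(name): name is "scene" or "top"; returns the picture (384x512x3 uint8, blue, green, red); there is no depth.
- imaging.camera_params(name): a dict with "fx", "fy", "cx", "cy" (pixels), "T" (4x4, takes a point from camera to world coordinates). Camera axes: x right, y down, z forward; pixel columns grow to the right and rows downward; lengths in m; the calibration is good to about 2 mm. A picture is of the moment at which its call begins. camera_params takes no time and is no camera call.
- finish_job(): hands the job in, once; it reports no verdict.
The state is a dict: "time": time; "q": joint angles; "joint_vel": joint speeds; "joint_torque": joint torques, N m; "tool_pos": TCP position; "tcp_rot": TCP orientation; "wrist_force": force on the tool from outside, world axes, zero at the start; "torque": the same for the moment, N m; "width": opening from 0.0 (shut) to 1.0 (fully open).
Only numpy, scipy, OpenCV 4.12 (cv2) and the standard library are available. Lean on these libraries where they do the work, as an engineer would, in place of code of your own. Each camera call takes 0.05 s, during which the arm holds its last target. There are 200 camera calls.

## Working session

There is one attempt and no reset: what is moved stays moved. The work goes in short steps, Python scripts to look and compute and a tool call to move; the robot and the scene stay as the last step left them, time stands still between calls to the robot, and variables do not carry over. Pictures are saved under pics/ and viewed, about 12 in all and at most 16, crops included, and the job is handed in when it is done.

Besides the shell and the picture viewer there is one more tool, called as name(argument=value, ...), one argument or row to a line, values as JSON. jog_arm: Moves the arm, as the interface text tells. Its arguments: {"type":"object","properties":{"rows":{"type":"array","items":{"type":"array","items":{"type":"number"}}},"force":{"type":"number"}},"required":["rows"]}

```bash
ls; mkdir -p pics
python3 - <<'E'
from workcell import monitor, imaging, bot
import cv2
for n in("top","scene"):
    cv2.imwrite(f"pics/{n}0.png",imaging.read_camera(n)); p=imaging.camera_params(n); print(n,p)
print(monitor.read_state())
E
```

```text
pics
top {'fx': 496.17388197893933, 'fy': 496.17388197893933, 'cx': 257.3998697189324, 'cy': 188.23738150098632, 'T': array([[-0.01023764, -0.99296993,  0.11792328,  0.3953683 ],
       [-0.99984957,  0.01181646,  0.01269714, -0.00124516],
       [-0.01400131, -0.11777555, -0.99294153,  1.22618246],
       [ 0.        ,  0.        ,  0.        ,  1.        ]])}
scene {'fx': 440.7361709139921, 'fy': 440.7361709139921, 'cx': 247.2151940104521, 'cy': 190.81981068387745, 'T': array([[-0.7559688 ,  0.43492267, -0.48923761,  1.03074565],
       [ 0.65437501,  0.5220122 , -0.54708008,  0.54683984],
       [ 0.01745047, -0.73372034, -0.67922746,  0.75218357],
       [ 0.        ,  0.        ,  0.        ,  1.        ]])}
{'time': 0.1, 'q': array([ 1.11209700e+00,  2.64691816e-01,  1.60525684e+00,  3.84878697e-05,
        1.27372880e+00, -3.69231174e-02]), 'joint_vel': array([-0.00106727, -0.00143977, -0.00272965,  0.00070441, -0.00142637,
        0.00073358]), 'joint_torque': array([-5.26518634e-04, -5.16706359e+01, -3.68591738e+01, -6.99610678e-05,
        6.31294388e-03, -3.10815574e-05]), 'tool_pos': array([0.27603613, 0.61523432, 0.23006663]), 'tcp_rot': array([ 0.32926104,  1.54590944, -0.33244113]), 'wrist_force': array([ 0.07667515, -0.2858872 ,  0.50806547]), 'torque': array([-0.05925767, -0.06587328,  0.0280763 ]), 'width': 1.0015998756830493}
```

Run:
```python
import cv2
i=cv2.imread("pics/top0.png"); cv2.imwrite("pics/top0b.png",cv2.resize(i,(800,600),interpolation=cv2.INTER_CUBIC))
```

```text
(no output)
```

View pics/top0b.png

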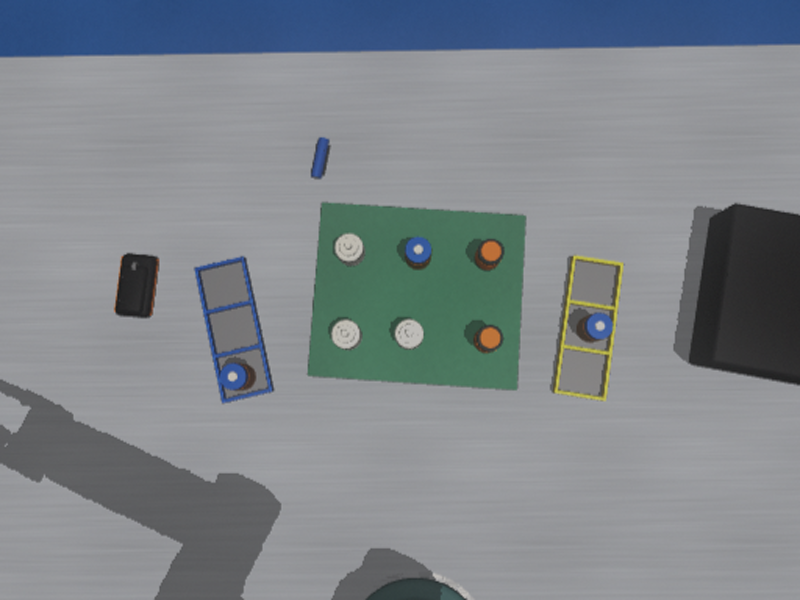

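View pics/scene0.png

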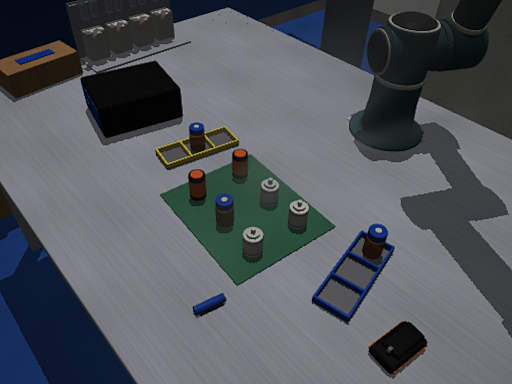

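Both trays already hold a jar, in the blue tray's near compartment and the yellow tray's middle one. Missing are a filter and a cartridge for blue, and two filters for yellow. Next I take enlarged crops for accurate pixel positions.

Run:
```python
import cv2
i=cv2.imread("pics/top0.png")
for n,c0,c1 in(("L",120,280),("R",250,410)):
    j=cv2.resize(i[125:265,c0:c1],None,fx=4,fy=4,interpolation=cv2.INTER_CUBIC)
    for k in range(0,640,80): cv2.putText(j,str(c0+k//4),(k,10),0,.35,(0,255,255)); cv2.line(j,(k,12),(k,18),(0,255,255))
    for k in range(0,560,80): cv2.putText(j,str(125+k//4),(0,k+4),0,.35,(0,255,255))
    cv2.imwrite(f"pics/top{n}.png",j)
```

```text
(no output)
```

View pics/topL.png

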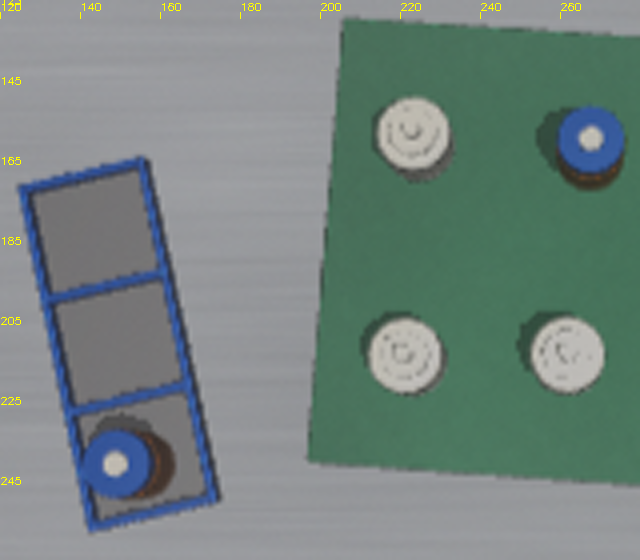

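View pics/topR.png

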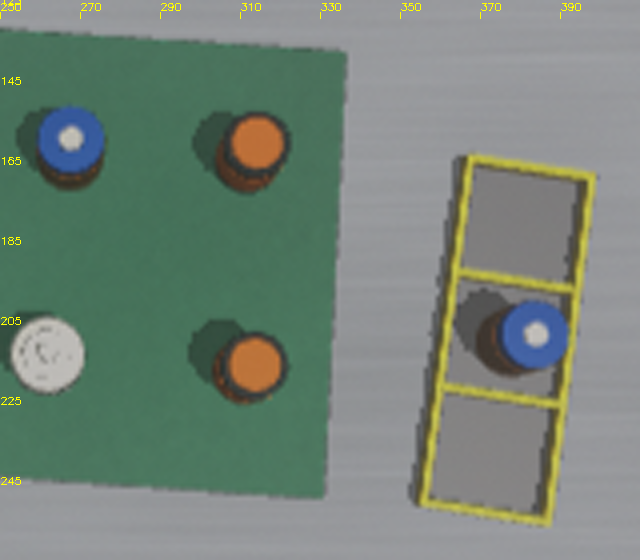

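```bash
cat > h.py <<'E'
import numpy as np
from workcell import imaging
def p2w(u,v,z,cam="top"):
    p=imaging.camera_params(cam); T=p["T"]
    d=T[:3,:3]@[(u-p["cx"])/p["fx"],(v-p["cy"])/p["fy"],1]
    return (T[:3,3]+d*(z-T[2,3])/d[2])[:2]
def crop(x,y,c0,r0=125,s=4): return ((x+.5)/s-.5+c0,(y+.5)/s-.5+r0)
E
python3 - <<'E'
from h import *
np.set_printoptions(precision=4,suppress=True)
for n,c0,x,y,z in(("FA",120,413.5,133.5,.056),("FB",120,404,355,.056),("FC",120,567,355,.056),("J",120,591,138,.075),("C1",250,258,142,.073),("C2",250,254,363,.073),("Jb",120,115,463,.075),("Jy",250,536,334,.075)):
    print(n,p2w(*crop(x,y,c0),z))
for n,c0,cs in(("blue",120,[(19,186),(147,156),(220,500),(91,531)]),("yel",250,[(468,154),(596,175),(548,526),(419,504)])):
    P=np.array([p2w(*crop(x,y,c0),.018) for x,y in cs]); 
    c=P.mean(0); ax=(P[0]+P[1]-P[2]-P[3]); L=np.linalg.norm(ax)/2; ax/=2*L
    print(n,c,"len",L,"w",np.linalg.norm(P[0]-P[1]),"yaw",np.arctan2(ax[1],ax[0]))
    for k in(-.071,0,.071): print(k,c+ax*k)
from workcell import monitor
from scipy.spatial.transform import Rotation as R
print(R.from_rotvec(monitor.read_state()["tcp_rot"]).as_matrix())
E
```

```text
FA [0.6082 0.0954]
FB [0.4756 0.1012]
FC [0.4745 0.0049]
J [ 0.6008 -0.0107]
C1 [ 0.5973 -0.1206]
C2 [ 0.4673 -0.1152]
Jb [0.4136 0.2671]
Jy [ 0.4822 -0.2786]
blue [0.4884 0.2792] len 0.21698563277320945 w 0.08104295647318654 yaw 0.22191159662517979
-0.071 [0.4192 0.2635]
0 [0.4884 0.2792]
0.071 [0.5577 0.2948]
yel [ 0.4843 -0.2752] len 0.2163830888629105 w 0.07907340146126321 yaw -0.174627092941642
-0.071 [ 0.4144 -0.2628]
0 [ 0.4843 -0.2752]
0.071 [ 0.5542 -0.2875]
[[-0.001   0.4094  0.9124]
 [-0.0019  0.9124 -0.4094]
 [-1.     -0.0021 -0.0001]]
```

Measured sizes match: trays 217 x 80 mm, yaw 0.22 and -0.17, stock spacing about 97 and 132 mm. I go above the left near filter (0.476, 0.101) with the jaws turned to world y.

jog_arm(
  rows=[
    [0.05,-0.3875,0.3926,-0.4216,0,0,100],
    [0.05,-0.3875,0.3926,-0.4216,0,0,100],
    [0.05,-0.3875,0.3926,-0.4216,0,0,100],
    [0.05,-0.3875,0.3926,-0.4216,0,0,100],
    [0.05,-0.3875,0.3926,-0.4216,0,0,100],
    [0.05,-0.3875,0.3926,-0.4216,0,0,100],
    [0.05,-0.3875,0.3926,-0.4216,0,0,100],
    [0.05,-0.3875,0.3926,-0.4216,0,0,100],
    [0.05,-0.3875,0.3926,-0.4216,0,0,100],
    [0.05,-0.3875,0.3926,-0.4216,0,0,100],
    [0.05,-0.3875,0.3926,-0.4216,0,0,100],
    [0.05,-0.3875,0.3926,-0.4216,0,0,100],
    [0.05,-0.3875,0.3926,-0.4216,0,0,100],
    [0.05,-0.3875,0.3926,-0.4216,0,0,100],
    [0.05,-0.3875,0.3926,-0.4216,0,0,100],
    [0.05,-0.3875,0.3926,-0.4216,0,0,100],
    [0.05,-0.3875,0.3926,-0.4216,0,0,100],
    [0.05,-0.3875,0.3926,-0.4216,0,0,100],
  ],
)

```text
time: 1.9
tool_pos: [0.4754, 0.1016, 0.1809]
tcp_rot: [-0.002, 1.572, -0.0]
wrist_force: [0.0, 0.3, -1.0]
width: 1.003
```

jog_arm(
  rows=[
    [0.03,0,0,0,0,0,100],
    [0.07,0,0,0,0,0,100],
    [0.11,0,0,0,0,0,100],
    [0.14,0,0,0,0,0,100],
    [0.155,0,0,0,0,0,100],
    [0.155,0,0,0,0,0,100],
    [0.155,0,0,0,0,0,0],
    [0.155,0,0,0,0,0,0],
    [0.155,0,0,0,0,0,0],
    [0.155,0,0,0,0,0,0],
    [0.155,0,0,0,0,0,0],
    [0.155,0,0,0,0,0,0],
    [0.155,0,0,0,0,0,0],
    [0.155,0,0,0,0,0,0],
    [0.155,0,0,0,0,0,0],
    [0.155,0,0,0,0,0,0],
  ],
  force=30,
)

```text
time: 3.5
tool_pos: [0.4769, 0.1016, 0.0277]
tcp_rot: [-0.002, 1.568, -0.0]
wrist_force: [-1.0, -0.4, 7.3]
width: 0.504
```

jog_arm(
  rows=[
    [-0.015,0,0,0,0,0,0],
    [-0.045,0,0,0,0,0,0],
    [-0.08,0,0,0,0,0,0],
    [-0.105,0,0,0,0,0,0],
    [-0.11,0.01,0.005,0,0,0,0],
    [-0.11,0.03,0.013,0,0,0,0],
    [-0.11,0.06,0.025,0,0,0,0],
    [-0.11,0.09,0.038,0,0,0,0],
    [-0.11,0.12,0.05,0,0,0,0],
    [-0.11,0.15,0.063,0,0,0,0],
    [-0.11,0.175,0.073,0,0,0,0],
    [-0.11,0.188,0.079,0,0,0,0],
    [-0.11,0.193,0.081,0,0,0,0],
    [-0.11,0.193,0.081,0,0,0,0],
    [-0.11,0.193,0.081,0,0,0,0],
  ],
)

```text
time: 5.0
tool_pos: [0.5568, 0.2938, 0.1371]
tcp_rot: [-0.002, 1.57, -0.001]
wrist_force: [-0.1, -0.3, -0.4]
width: 0.503
```

Run:
```python
from workcell import monitor, imaging
import cv2
cv2.imwrite("pics/s1.png",imaging.read_camera("scene")[150:370,200:450]); i=cv2.imread("pics/s1.png"); cv2.imwrite("pics/s1.png",cv2.resize(i,None,fx=2.5,fy=2.5))
s=monitor.read_state(); print(s["tool_pos"],s["tcp_rot"],s["wrist_force"],s["width"])
```

```text
[0.55684717 0.29371188 0.13731868] [-1.92880495e-03  1.56917388e+00 -1.18730495e-03] [ 0.31504151 -0.08744524 -0.08368949] 0.5023564870097467
```

View pics/s1.png

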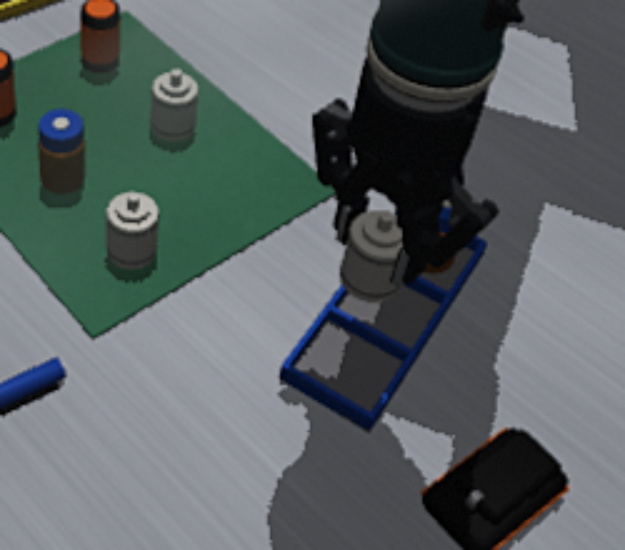

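The filter is held upright over the far blue compartment (pixel 370,255 in the crop). I lower, release and rise.

jog_arm(
  rows=[
    [0.02,0,0.001,0,0,0,0],
    [0.05,0.001,0.001,0,0,0,0],
    [0.08,0.001,0.001,0,0,0,0],
    [0.098,0.001,0.001,0,0,0,0],
    [0.106,0.001,0.001,0,0,0,0],
    [0.109,0.001,0.001,0,0,0,0],
    [0.109,0.001,0.001,0,0,0,0],
    [0.109,0.001,0.001,0,0,0,85],
    [0.109,0.001,0.001,0,0,0,85],
    [0.109,0.001,0.001,0,0,0,85],
    [0.109,0.001,0.001,0,0,0,85],
    [0.109,0.001,0.001,0,0,0,85],
    [0.109,0.001,0.001,0,0,0,85],
    [0.09,0.001,0.001,0,0,0,90],
    [0.05,0.001,0.001,0,0,0,100],
    [0.01,0.001,0.001,0,0,0,100],
    [-0.01,0.001,0.001,0,0,0,100],
    [-0.01,0.001,0.001,0,0,0,100],
  ],
)

```text
time: 6.85
tool_pos: [0.5607, 0.2962, 0.1522]
tcp_rot: [0.001, 1.561, 0.002]
wrist_force: [1.0, -0.0, 0.0]
width: 0.999
```

jog_arm(
  rows=[
    [0,-0.02,-0.004,0,0.01,0,100],
    [0,-0.06,-0.013,0,0.01,0,100],
    [0,-0.105,-0.024,0,0.01,0,100],
    [0,-0.15,-0.034,0,0.01,0,100],
    [0,-0.195,-0.044,0,0.01,0,100],
    [0,-0.24,-0.054,0,0.01,0,100],
    [0,-0.285,-0.065,0,0.01,0,100],
    [0,-0.33,-0.075,0,0.01,0,100],
    [0,-0.37,-0.084,0,0.01,0,100],
    [0,-0.4,-0.091,0,0.01,0,100],
    [0,-0.411,-0.0935,0,0.01,0,100],
    [0,-0.411,-0.0935,0,0.01,0,100],
    [0,-0.411,-0.0935,0,0.01,0,100],
    [0,-0.411,-0.0935,0,0.01,0,100],
  ],
)

```text
time: 8.25
tool_pos: [0.4676, -0.1136, 0.1502]
tcp_rot: [0.0, 1.572, 0.003]
wrist_force: [0.0, 0.5, -0.3]
width: 0.996
```

Run:
```python
from workcell import monitor, imaging
import cv2
i=imaging.read_camera("top")[125:265,120:280]; cv2.imwrite("pics/t2.png",cv2.resize(i,None,fx=4,fy=4,interpolation=cv2.INTER_CUBIC))
s=monitor.read_state(); print(s["tool_pos"],s["tcp_rot"],s["wrist_force"],s["width"])
```

```text
[ 0.46763577 -0.11362805  0.15035513] [-4.49124942e-06  1.57178857e+00  3.51583983e-03] [0.27699254 0.63255322 0.5226457 ] 1.0033676598855845
```

View pics/t2.png

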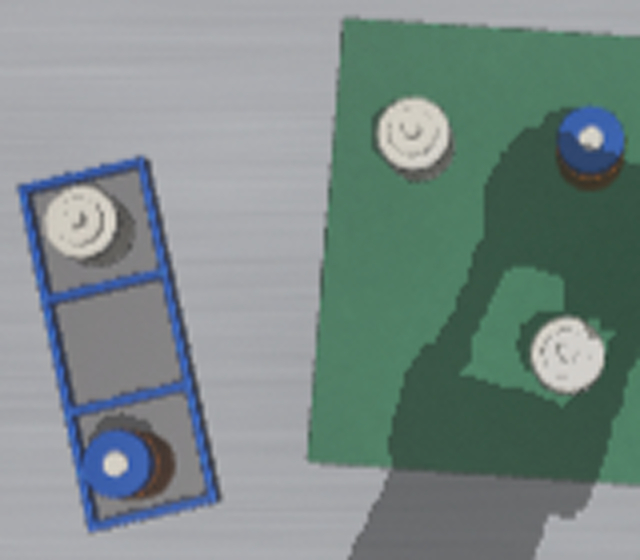

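The first filter stands upright in the far blue compartment (pixel 80,220 in the crop). Next I pick the near cartridge.

jog_arm(
  rows=[
    [0.03,-0.0015,0,0,0,0,100],
    [0.065,-0.0015,0,0,0,0,100],
    [0.1,-0.0015,0,0,0,0,100],
    [0.118,-0.0015,0,0,0,0,100],
    [0.124,-0.0015,0,0,0,0,100],
    [0.124,-0.0015,0,0,0,0,100],
    [0.124,-0.0015,0,0,0,0,0],
    [0.124,-0.0015,0,0,0,0,0],
    [0.124,-0.0015,0,0,0,0,0],
    [0.124,-0.0015,0,0,0,0,0],
    [0.124,-0.0015,0,0,0,0,0],
    [0.124,-0.0015,0,0,0,0,0],
    [0.124,-0.0015,0,0,0,0,0],
    [0.124,-0.0015,0,0,0,0,0],
    [0.124,-0.0015,0,0,0,0,0],
    [0.124,-0.0015,0,0,0,0,0],
  ],
  force=35,
)

```text
time: 9.9
tool_pos: [0.4688, -0.1152, 0.0278]
tcp_rot: [-0.0, 1.569, 0.003]
wrist_force: [-1.3, 1.1, 6.8]
width: 0.457
```

jog_arm(
  rows=[
    [-0.015,0,0,0,0,0,0],
    [-0.05,0,0,0,0,0,0],
    [-0.09,0,0,0,0,0,0],
    [-0.12,0,0,0,0,0,0],
    [-0.125,0.01,0.001,0,0,0,0],
    [-0.125,0.035,0.002,0,0,0,0],
    [-0.125,0.07,0.004,0,0,0,0],
    [-0.125,0.105,0.006,0,0,0,0],
    [-0.125,0.14,0.008,0,0,0,0],
    [-0.125,0.175,0.01,0,0,0,0],
    [-0.125,0.21,0.012,0,0,0,0],
    [-0.125,0.245,0.013,0,0,0,0],
    [-0.125,0.28,0.015,0,0,0,0],
    [-0.125,0.315,0.017,0,0,0,0],
    [-0.125,0.35,0.019,0,0,0,0],
    [-0.125,0.375,0.02,0,0,0,0],
    [-0.125,0.39,0.0205,0,0,0,0],
    [-0.125,0.394,0.0205,0,0,0,0],
    [-0.125,0.394,0.0205,0,0,0,0],
    [-0.125,0.394,0.0205,0,0,0,0],
  ],
)

```text
time: 11.9
tool_pos: [0.488, 0.2775, 0.153]
tcp_rot: [-0.001, 1.57, 0.002]
wrist_force: [0.8, 0.4, -1.3]
width: 0.46
```

Run:
```python
from workcell import monitor, imaging
import cv2
cv2.imwrite("pics/s3.png",cv2.resize(imaging.read_camera("scene")[150:370,200:450],None,fx=2.5,fy=2.5))
s=monitor.read_state(); print(s["tool_pos"],s["tcp_rot"],s["wrist_force"],s["width"])
```

```text
[0.48811654 0.27746677 0.15312757] [-5.01400459e-05  1.56990184e+00  1.57360410e-03] [-0.43899255  0.17397494 -0.33665961] 0.46016824739163903
```

View pics/s3.png

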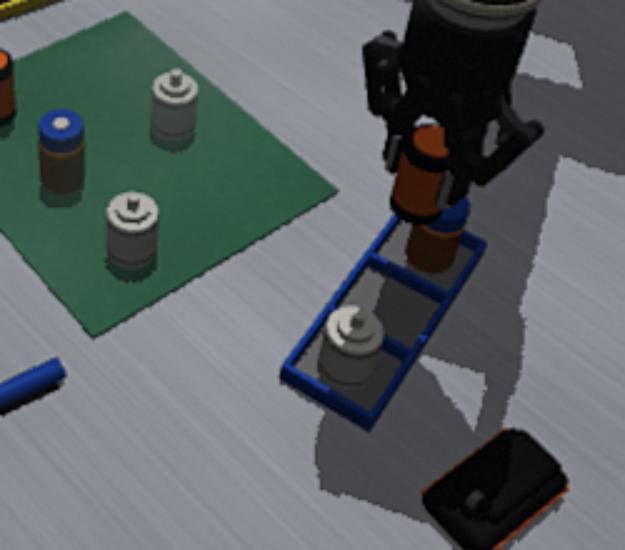

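The cartridge is held upright (420,170) and the middle compartment below is free. I lower and release.

jog_arm(
  rows=[
    [0.02,0.001,0,0,0,0,0],
    [0.055,0.002,0,0,0,0,0],
    [0.09,0.002,0,0,0,0,0],
    [0.112,0.002,0,0,0,0,0],
    [0.121,0.002,0,0,0,0,0],
    [0.125,0.002,0,0,0,0,0],
    [0.125,0.002,0,0,0,0,0],
    [0.125,0.002,0,0,0,0,85],
    [0.125,0.002,0,0,0,0,85],
    [0.125,0.002,0,0,0,0,85],
    [0.125,0.002,0,0,0,0,85],
    [0.125,0.002,0,0,0,0,85],
    [0.125,0.002,0,0,0,0,85],
    [0.105,0.002,0,0,0,0,90],
    [0.065,0.002,0,0,0,0,100],
    [0.025,0.002,0,0,0,0,100],
    [0.002,0.002,0,0,0,0,100],
    [0,0.002,0,0,0,0,100],
    [0,0.002,0,0,0,0,100],
  ],
)

```text
time: 13.85
tool_pos: [0.4884, 0.2796, 0.1536]
tcp_rot: [0.0, 1.569, 0.002]
wrist_force: [-0.8, 0.4, -0.3]
width: 1.002
```

jog_arm(
  rows=[
    [0,-0.02,-0.001,0,0,0,100],
    [0,-0.06,-0.003,0,0,0,100],
    [0,-0.1,-0.005,0,0,0,100],
    [0,-0.14,-0.007,0,0,0,100],
    [0,-0.18,-0.009,0,0,0,100],
    [0,-0.22,-0.011,0,0,0,100],
    [0,-0.255,-0.013,0,0,0,100],
    [0,-0.272,-0.014,0,0,0,100],
    [0,-0.2747,-0.014,0,0,0,100],
    [0,-0.2747,-0.014,0,0,0,100],
    [0,-0.2747,-0.014,0,0,0,100],
    [0,-0.2747,-0.014,0,0,0,100],
  ],
)

```text
time: 15.05
tool_pos: [0.4744, 0.0059, 0.1526]
tcp_rot: [-0.0, 1.57, 0.003]
wrist_force: [0.4, 0.2, 0.3]
width: 0.999
```

Run:
```python
from workcell import monitor, imaging
import cv2
i=imaging.read_camera("top")[125:265,120:280]; cv2.imwrite("pics/t4.png",cv2.resize(i,None,fx=4,fy=4,interpolation=cv2.INTER_CUBIC))
s=monitor.read_state(); print(s["tool_pos"],s["tcp_rot"],s["wrist_force"],s["width"])
```

```text
[0.47456003 0.00586141 0.15277113] [-5.68412601e-04  1.56924187e+00  3.39323010e-03] [-0.56657613  0.37492496  0.34809525] 1.00180359098459
```

View pics/t4.png

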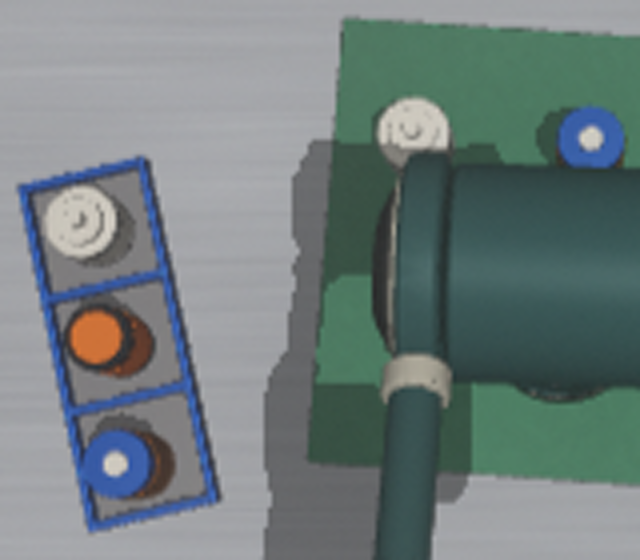

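The blue tray is complete: filter (80,220), cartridge (97,337) and jar (115,463), all upright. Next I pick the near middle filter.

jog_arm(
  rows=[
    [0.03,-0.001,0,0,0,0,100],
    [0.065,-0.001,0,0,0,0,100],
    [0.1,-0.001,0,0,0,0,100],
    [0.12,-0.001,0,0,0,0,100],
    [0.126,-0.001,0,0,0,0,100],
    [0.126,-0.001,0,0,0,0,100],
    [0.126,-0.001,0,0,0,0,0],
    [0.126,-0.001,0,0,0,0,0],
    [0.126,-0.001,0,0,0,0,0],
    [0.126,-0.001,0,0,0,0,0],
    [0.126,-0.001,0,0,0,0,0],
    [0.126,-0.001,0,0,0,0,0],
    [0.126,-0.001,0,0,0,0,0],
    [0.126,-0.001,0,0,0,0,0],
    [0.126,-0.001,0,0,0,0,0],
    [0.126,-0.001,0,0,0,0,0],
  ],
  force=30,
)

```text
time: 16.7
tool_pos: [0.4761, 0.0051, 0.0284]
tcp_rot: [-0.0, 1.567, 0.003]
wrist_force: [-1.1, 0.3, 6.7]
width: 0.507
```

jog_arm(
  rows=[
    [-0.015,0,0,0,0,0,0],
    [-0.05,0,0,0,0.003,0,0],
    [-0.09,0,0,0,0.003,0,0],
    [-0.12,0,0,0,0.003,0,0],
    [-0.125,-0.01,-0.002,0,0.003,0,0],
    [-0.125,-0.035,-0.008,0,0.003,0,0],
    [-0.125,-0.07,-0.016,0,0.003,0,0],
    [-0.125,-0.105,-0.024,0,0.003,0,0],
    [-0.125,-0.14,-0.032,0,0.003,0,0],
    [-0.125,-0.175,-0.04,0,0.003,0,0],
    [-0.125,-0.21,-0.048,0,0.003,0,0],
    [-0.125,-0.24,-0.055,0,0.003,0,0],
    [-0.125,-0.26,-0.059,0,0.003,0,0],
    [-0.125,-0.268,-0.0605,0,0.003,0,0],
    [-0.125,-0.268,-0.0605,0,0.003,0,0],
    [-0.125,-0.268,-0.0605,0,0.003,0,0],
  ],
)

```text
time: 18.3
tool_pos: [0.4154, -0.2625, 0.152]
tcp_rot: [0.001, 1.57, 0.004]
wrist_force: [0.6, 0.5, -0.4]
width: 0.503
```

Run:
```python
from workcell import monitor, imaging
import cv2
cv2.imwrite("pics/s5.png",cv2.resize(imaging.read_camera("scene")[60:260,100:350],None,fx=2.5,fy=2.5))
s=monitor.read_state(); print(s["tool_pos"],s["tcp_rot"],s["wrist_force"],s["width"])
```

```text
[ 0.41554831 -0.26229649  0.1521413 ] [-8.57105109e-05  1.57022085e+00  4.49954885e-03] [ 0.29904262 -0.38021894 -0.85598874] 0.5058819738948227
```

View pics/s5.png

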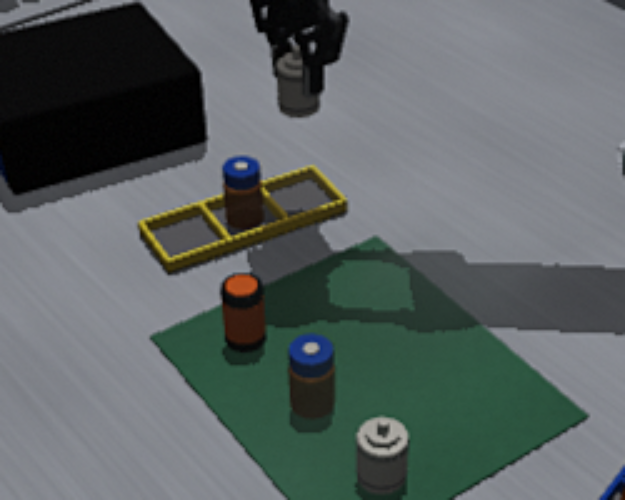

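The filter is held upright (300,85) above the near yellow compartment. I lower and release.

jog_arm(
  rows=[
    [0.02,-0.0005,-0.001,0,0,0,0],
    [0.055,-0.0005,-0.001,0,0,0,0],
    [0.09,-0.0005,-0.001,0,0,0,0],
    [0.11,-0.0005,-0.001,0,0,0,0],
    [0.12,-0.0005,-0.001,0,0,0,0],
    [0.124,-0.0005,-0.001,0,0,0,0],
    [0.124,-0.0005,-0.001,0,0,0,0],
    [0.124,-0.0005,-0.001,0,0,0,85],
    [0.124,-0.0005,-0.001,0,0,0,85],
    [0.124,-0.0005,-0.001,0,0,0,85],
    [0.124,-0.0005,-0.001,0,0,0,85],
    [0.124,-0.0005,-0.001,0,0,0,85],
    [0.124,-0.0005,-0.001,0,0,0,85],
    [0.105,-0.0005,-0.001,0,0,0,90],
    [0.065,-0.0005,-0.001,0,0,0,100],
    [0.025,-0.0005,-0.001,0,0,0,100],
    [0.002,-0.0005,-0.001,0,0,0,100],
    [0,-0.0005,-0.001,0,0,0,100],
    [0,-0.0005,-0.001,0,0,0,100],
  ],
)

```text
time: 20.25
tool_pos: [0.4148, -0.263, 0.1525]
tcp_rot: [-0.001, 1.569, 0.004]
wrist_force: [-0.3, 0.6, -0.5]
width: 1.0
```

jog_arm(
  rows=[
    [0,0.02,0.011,0,0,0,100],
    [0,0.055,0.03,0,0,0,100],
    [0,0.09,0.049,0,0,0,100],
    [0,0.13,0.07,0,0,0,100],
    [0,0.17,0.092,0,0,0,100],
    [0,0.21,0.113,0,0,0,100],
    [0,0.25,0.135,0,0,0,100],
    [0,0.29,0.157,0,0,0,100],
    [0,0.325,0.175,0,0,0,100],
    [0,0.35,0.189,0,0,0,100],
    [0,0.3585,0.1935,0,0,0,100],
    [0,0.3585,0.1935,0,0,0,100],
    [0,0.3585,0.1935,0,0,0,100],
    [0,0.3585,0.1935,0,0,0,100],
  ],
)

```text
time: 21.65
tool_pos: [0.6062, 0.0947, 0.1527]
tcp_rot: [-0.0, 1.571, 0.002]
wrist_force: [0.1, 0.8, 0.5]
width: 1.004
```

Run:
```python
from workcell import monitor, imaging
import cv2
i=imaging.read_camera("top")[125:265,250:410]; cv2.imwrite("pics/t6.png",cv2.resize(i,None,fx=4,fy=4,interpolation=cv2.INTER_CUBIC))
s=monitor.read_state(); print(s["tool_pos"],s["tcp_rot"],s["wrist_force"],s["width"])
```

```text
[0.60644751 0.09464399 0.15307761] [2.13864790e-04 1.57017727e+00 2.32127543e-03] [-0.04148773  0.05638091 -0.33756458] 0.9970271842800185
```

View pics/t6.png

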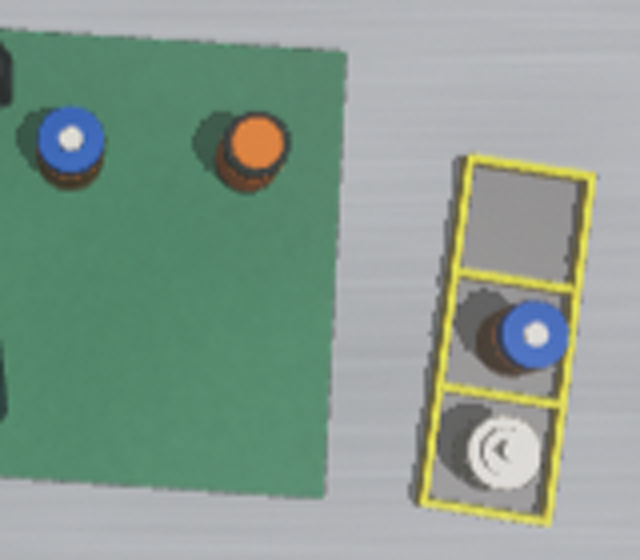

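The filter stands upright in the near yellow compartment (505,452), and the jars are undisturbed. I pick the last filter.

jog_arm(
  rows=[
    [0.03,0.0007,0.002,0,0,0,100],
    [0.065,0.0007,0.002,0,0,0,100],
    [0.1,0.0007,0.002,0,0,0,100],
    [0.12,0.0007,0.002,0,0,0,100],
    [0.126,0.0007,0.002,0,0,0,100],
    [0.126,0.0007,0.002,0,0,0,100],
    [0.126,0.0007,0.002,0,0,0,0],
    [0.126,0.0007,0.002,0,0,0,0],
    [0.126,0.0007,0.002,0,0,0,0],
    [0.126,0.0007,0.002,0,0,0,0],
    [0.126,0.0007,0.002,0,0,0,0],
    [0.126,0.0007,0.002,0,0,0,0],
    [0.126,0.0007,0.002,0,0,0,0],
    [0.126,0.0007,0.002,0,0,0,0],
    [0.126,0.0007,0.002,0,0,0,0],
    [0.126,0.0007,0.002,0,0,0,0],
  ],
)

```text
time: 23.3
tool_pos: [0.61, 0.0957, 0.029]
tcp_rot: [0.0, 1.567, 0.003]
wrist_force: [-0.6, -0.1, 6.5]
width: 0.504
```

jog_arm(
  rows=[
    [-0.015,0,0,0,0,0,0],
    [-0.05,0,0,0,0.003,0,0],
    [-0.09,0,0,0,0.003,0,0],
    [-0.12,0,0,0,0.003,0,0],
    [-0.125,-0.01,-0.001,0,0.003,0,0],
    [-0.125,-0.035,-0.005,0,0.003,0,0],
    [-0.125,-0.07,-0.01,0,0.003,0,0],
    [-0.125,-0.105,-0.015,0,0.003,0,0],
    [-0.125,-0.14,-0.02,0,0.003,0,0],
    [-0.125,-0.175,-0.025,0,0.003,0,0],
    [-0.125,-0.21,-0.03,0,0.003,0,0],
    [-0.125,-0.245,-0.035,0,0.003,0,0],
    [-0.125,-0.28,-0.04,0,0.003,0,0],
    [-0.125,-0.315,-0.045,0,0.003,0,0],
    [-0.125,-0.345,-0.05,0,0.003,0,0],
    [-0.125,-0.37,-0.053,0,0.003,0,0],
    [-0.125,-0.383,-0.055,0,0.003,0,0],
    [-0.125,-0.383,-0.055,0,0.003,0,0],
    [-0.125,-0.383,-0.055,0,0.003,0,0],
    [-0.125,-0.383,-0.055,0,0.003,0,0],
  ],
)

```text
time: 25.3
tool_pos: [0.5552, -0.2863, 0.1529]
tcp_rot: [-0.0, 1.571, 0.004]
wrist_force: [-0.2, 0.0, -1.3]
width: 0.502
```

Run:
```python
from workcell import monitor, imaging
import cv2
cv2.imwrite("pics/s7.png",cv2.resize(imaging.read_camera("scene")[60:260,100:350],None,fx=2.5,fy=2.5))
s=monitor.read_state(); print(s["tool_pos"],s["tcp_rot"],s["wrist_force"],s["width"])
```

```text
[ 0.55528161 -0.28626377  0.15299554] [-4.00239506e-04  1.57039963e+00  4.09069727e-03] [-0.28455835  0.03398873  0.22570347] 0.5045988634864681
```

View pics/s7.png

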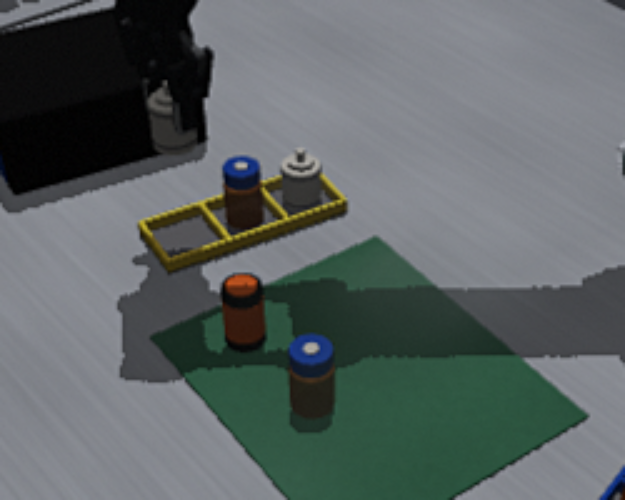

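jog_arm(
  rows=[
    [0.02,-0.001,-0.001,0,0,0,0],
    [0.055,-0.001,-0.001,0,0,0,0],
    [0.09,-0.001,-0.001,0,0,0,0],
    [0.11,-0.001,-0.001,0,0,0,0],
    [0.12,-0.001,-0.001,0,0,0,0],
    [0.124,-0.001,-0.001,0,0,0,0],
    [0.124,-0.001,-0.001,0,0,0,0],
    [0.124,-0.001,-0.001,0,0,0,85],
    [0.124,-0.001,-0.001,0,0,0,85],
    [0.124,-0.001,-0.001,0,0,0,85],
    [0.124,-0.001,-0.001,0,0,0,85],
    [0.124,-0.001,-0.001,0,0,0,85],
    [0.124,-0.001,-0.001,0,0,0,85],
    [0.105,-0.001,-0.001,0,0,0,90],
    [0.065,-0.001,-0.001,0,0,0,100],
    [0.025,-0.001,-0.001,0,0,0,100],
    [-0.015,-0.001,-0.001,0,0,0,100],
    [-0.05,-0.001,-0.001,0,0,0,100],
    [-0.05,-0.001,-0.001,0,0,0,100],
  ],
)

```text
time: 27.25
tool_pos: [0.5579, -0.2895, 0.2104]
tcp_rot: [-0.005, 1.56, -0.001]
wrist_force: [0.4, -1.1, 0.2]
width: 0.998
```

jog_arm(
  rows=[
    [0,0.04,0,0,0,0,100],
    [0,0.08,0,0,0,0,100],
    [0,0.12,0,0,0,0,100],
    [0,0.16,0,0,0,0,100],
    [0,0.2,0,0,0,0,100],
    [0,0.24,0,0,0,0,100],
    [0,0.28,0,0,0,0,100],
    [0,0.28,0,0,0,0,100],
    [0,0.28,0,0,0,0,100],
    [0,0.28,0,0,0,0,100],
  ],
)

```text
time: 28.25
tool_pos: [0.5569, -0.0103, 0.2089]
tcp_rot: [-0.005, 1.56, -0.001]
wrist_force: [0.1, -0.0, -0.5]
width: 1.003
```

Run:
```python
from workcell import monitor, imaging
import cv2
cv2.imwrite("pics/t8.png",cv2.resize(imaging.read_camera("top")[110:280,110:420],(775,425),interpolation=cv2.INTER_CUBIC))
cv2.imwrite("pics/s8.png",cv2.resize(imaging.read_camera("scene"),(768,576)))
s=monitor.read_state(); print(s["time"],s["tool_pos"],s["wrist_force"])
```

```text
28.35 [ 0.55703732 -0.0107832   0.20908618] [-0.07220215 -0.38095456  0.20100421]
```

View pics/t8.png

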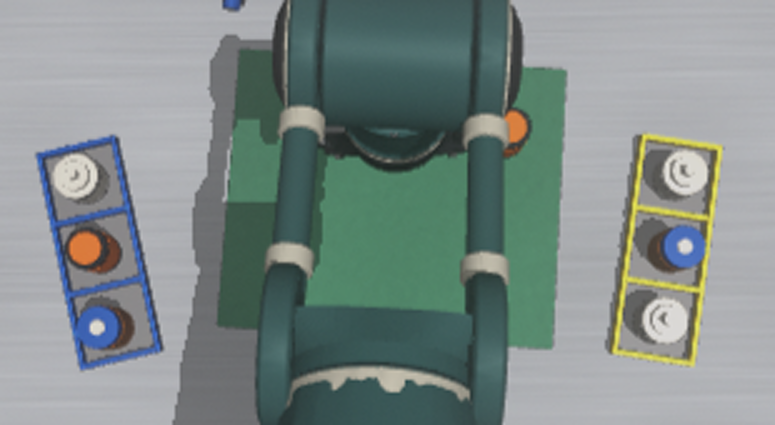

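View pics/s8.png

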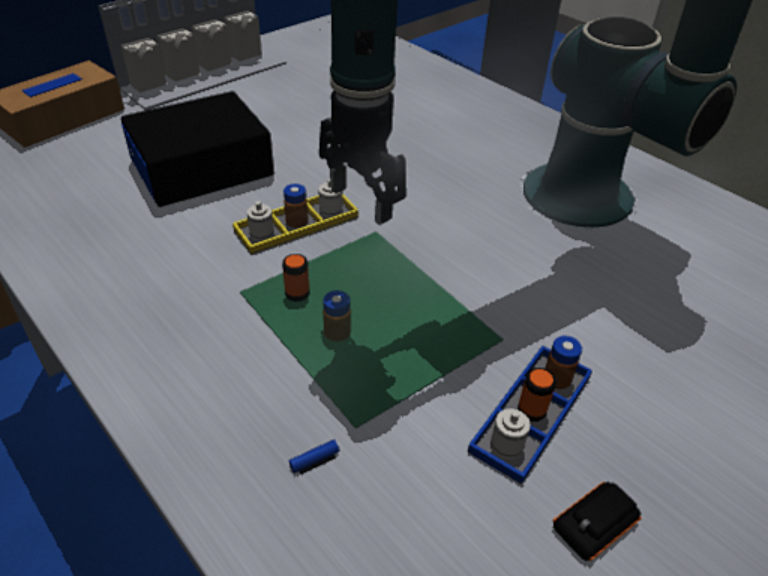

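Both trays are full and every piece is upright. The top view shows blue at (75,177), (85,249), (97,327) and yellow at (685,172), (684,246), (663,319). The spare jar and spare cartridge stand on the mat. The arm is clear, so I hand in.

```bash
python3 -c "
from workcell import finish_job; print(finish_job())"
```

```text
the job is handed in; nothing more can be done
None
```

Both kits are made up and the job is handed in, at about 28 s of the 99 s allowed. Each tray already held a jar, so I brought only the missing pieces:

- **Blue tray:** one filter in the far compartment and one cartridge in the middle one.
- **Yellow tray:** two filters, in the near and far compartments.

The last top and scene pictures show all six pieces upright, each in its own compartment. The spare jar and spare cartridge are still standing where they were on the mat. The arm was clear, and the wrist force never read above about 8 N at the end of any move. No check failed or disagreed.

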